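Close the drug boxes with their own lids

TASK

Two open drug boxes stand on the crash cart; take the lid of each box's own colour by its black grip from the sloping rack, hook one short edge under the steel catch at the end of the box, then lower the other end until the lid lies flat in its recess. Do not drop the lids or shove the boxes out of place, and leave the green lid, the bottle, the dish and the torch alone.

Things in the scene. Friction and masses are not known exactly. Their poses are not given: they have to be found in the camera images.
- box_blue: blue drug box holding vials, loose, 0.8 kg, 142 (x) x 106 (y) x 60 mm high. Origin: centre of underside, z up; -x is its catch end. The lid lies in a recess 126 x 90 mm centred on the origin, on a ledge 40 mm above the underside (8 mm wide at the ends, 7 at the sides). Walls rise 10 mm above it at the sides and +x end; the higher -x wall (inner face x = -63) bears the catch
- box_yellow: yellow drug box holding vials, loose, 0.8 kg, 142 (x) x 106 (y) x 60 mm high. Origin: centre of underside, z up; -x is its catch end. The lid lies in a recess 126 x 90 mm centred on the origin, on a ledge 40 mm above the underside (8 mm wide at the ends, 7 at the sides). Walls rise 10 mm above it at the sides and +x end; the higher -x wall (inner face x = -63) bears the catch
- box_blue_catch (a point): middle of the lower free edge of the blue box's steel catch, in the box frame at (-49, 0, 56) mm. The catch overhangs the recess by 14 mm along that whole end, 4 mm thick (top at 60); under it is a slot 16 mm high for the lid's edge. A level lid cannot pass it: tilt it, edge under the catch first. Axes as the box
- box_yellow_catch (a point): middle of the lower free edge of the yellow box's steel catch, in the box frame at (-49, 0, 56) mm. The catch overhangs the recess by 14 mm along that whole end, 4 mm thick (top at 60); under it is a slot 16 mm high for the lid's edge. A level lid cannot pass it: tilt it, edge under the catch first. Axes as the box
- lid_blue: blue lid, loose, 0.12 kg: plate 120 (x) x 82 (y) x 5 mm thick, same both ways round, with a black upright grip bar in the middle, 12 thick (x), 50 long (y), top 35 mm above the plate's underside. Origin: centre of the underside; z: the plate's normal on the grip's side; x points up the rack's slope at the start
- lid_yellow: yellow lid, otherwise as the blue lid
- lid_green: green lid, otherwise as the blue lid; has no box here and stays in the rack
- rack: white fixed lid rack, 326 wide (its y), about 120 deep (x) and 90 mm high. Origin: centre of the underside; its low side is -x, the slope rises at 35 degrees towards +x; three bays side by side, 107 mm apart along y, hold one lid each, lying on the slope against a foot ledge 5 mm high, between dividers 10 mm high. The slope's surface passes 50 mm above the origin
- bottle: amber glass bottle with red cap, 60 diameter x 120 mm, upright, origin at the underside; bystander
- dish: metal bowl, 120 diameter x 45 mm, origin at the underside; bystander
- torch: aluminium pen torch, 22 diameter x 135 mm, lying along its x axis, origin at the underside near its middle; bystander

How it is judged:
By the outcome, as a careful person would: the job done as asked, in the order asked, and still so for the second after the job is handed in, with the robot touching nothing.
It also fails if it takes over 58 s, if anything falls off the work surface, if the arm or the gripper's body presses on something with over 40 N, if the wrist force passes 120 N, or if a joint passes its speed limit or range.

ROBOT

A 6-joint arm with a two-finger parallel gripper is mounted at the origin on the work surface. World frame = base frame: x ahead of the robot, y to its left, z up, the work surface at z = 0. Lengths are in mm, angles in rad, forces in N, time in s.
With the tool pointing down it reaches from about 350 to 875 mm from the base axis. Payload 4.2 kg.
Tool frame: the origin (TCP) lies midway between the tips of the shut fingers; the grasp point (between the pads) lies 19 mm behind it (arm.tcp_to_grasp is the distance from the TCP to the grasp point, in mm); z points along the fingers, y is the line along which they close (so a half turn about z gives the same grasp; the last joint's range is limited). The gripper opens to 85 mm and grips with 20 to 120 N. Pads are 22 mm wide; open, the fingers measure 114 mm over their backs; the gripper's body (76 mm by 85 mm) begins 54 mm behind the grasp point. The pads swing forward as they close: fully open they stand 13 mm farther back than shut.
Start: joints at [-0.871, 0.385, 0.008, 0, -1.194, -0.259], TCP at [266.676, -565.228, 231.312] pointing down, gripper open.
Joint ranges: [-3.14, 3.14], [-1.21, 2.06], [-1.07, 1.41], [-3.16, 2.05], [-2.99, -0.16], [-3.1, 3.1]. Speed limits (rad/s): [2.79, 2.79, 3.14, 3.14, 3.14, 3.14].

INTERFACE

Orientations are given as a unit quaternion [x, y, z, w].
In Python, from bench import arm, get_image gives the robot as it stands.
- The arm moves only by the tool drive_tool, never from a script. Its argument "deltas" is a list of rows, each a list of 2 entries, a list of its own where there are three numbers: the shift along the tool's x, y, z in cm, then the turn, a rotation vector about the tool's x, y, z in degrees. In form: [[[x, y, z], [ax, ay, az]], ...]. A call has 1 to 12 rows; each row shifts and turns the commanded pose from where the row before left it, along the tool's axes as they then stand; what a row does not reach is not made up. A row lasts 1/10 s, in which the tool goes at most 50 mm and 8.59 degrees, less where a joint would pass 70% of its speed; a pose out of reach is approached as far as the arm can. A call with a gripper value outside its range is refused whole. "claw" is the finger opening in cm, from 0 to 8.54, set as the call begins (left out, the last holds). The fingers move at their own pace and stop on an object; the grip force is fixed at half the most. Time passes only in rows, so rows that do not move let the fingers close. It gives the time, the measured TCP pose, the force, the opening and the grip force at its end, in the units of the state.
- arm.read_state(): the state, without advancing time (a new reading comes with each control period).
- get_image(name): name is "scene" or "side" or "wrist"; returns a dict with "img" (480x640x3 uint8, red, green, blue), "fx", "fy", "cx", "cy" (pixels), "eye" and "orientation" of the camera in the world; the wrist camera has in their place "mount" (4x4, takes a point from camera to tool coordinates, whose origin is the TCP and whose axes are the flange's). Camera axes: x right, y down, z forward; pixel columns grow to the right and rows downward; lengths in mm; the calibration is good to about 2 mm. The wrist camera is an equidistant fisheye: a pixel r from the principal point sees the ray r / f radians off the axis. A picture is of the moment at which its call begins: read the wrist's pose just before it. There is no depth.
- arm.job_done(): hands the job in; it is judged then, once.
The state is a dict: "clock": time; "joints": joint angles; "joint_vel": joint speeds; "joint_efforts": joint torques, N m; "position": TCP position; "ee_rot": TCP orientation; "contact_force": force on the tool from outside, world axes, zero at the start; "wrist_torque": the same for the moment, N m; "gripper_width": finger opening in mm; "grasp_force": force on a finger pad.
Only numpy, scipy, OpenCV 4.12 (cv2) and the standard library are available. Lean on these libraries where they do the work, as an engineer would, in place of code of your own. Each camera call takes 0.05 s, during which the arm holds its last target. There are 200 camera calls.

## Working session

There is one attempt and no reset: what is moved stays moved. The work goes in short steps, Python scripts to look and compute and a tool call to move; the robot and the scene stay as the last step left them, time stands still between calls to the robot, and variables do not carry over. Pictures are saved under pics/ and viewed, at most 10 in all, crops included, and the job is handed in when it is done.

Besides the shell and the picture viewer there is one more tool, called by a JSON object that holds its "name" and its "arguments", one argument or row to a line. drive_tool: Moves the arm, as the interface text tells. Its arguments: {"type":"object","properties":{"deltas":{"type":"array"},"claw":{"type":"number"}},"required":["deltas"]}

```bash
mkdir -p pics; ls; cat > h.py <<'E'
import numpy as np, cv2
from scipy.spatial.transform import Rotation as R
from bench import arm, get_image
def ray(c,u,v):
    d=np.array([(u-c["cx"])/c["fx"],(v-c["cy"])/c["fy"],1.0])
    return np.array(c["eye"],float), R.from_quat(c["orientation"]).apply(d) if np.size(c["orientation"])==4 else np.array(c["orientation"])@d
def onz(c,u,v,z):
    e,d=ray(c,u,v); return e+d*(z-e[2])/d[2]
E
python3 - <<'E'
from h import *
import pickle
for n in("scene","side"):
    c=get_image(n); print(n,{k:c[k] for k in c if k!="img"})
    cv2.imwrite(f"pics/{n}0.png",c["img"][:,:,::-1]); pickle.dump(c,open(n+".pkl","wb"))
print(arm.read_state())
E
```

```text
pics
scene {'fx': 497.47353544620535, 'fy': 497.47353544620535, 'cx': 324.4590260480821, 'cy': 245.2411084876146, 'eye': array([1212.02827263, -283.75447008,  685.88760601]), 'orientation': array([ 0.75237067,  0.53041203, -0.21703651, -0.3248024 ])}
side {'fx': 609.0439240857223, 'fy': 609.0439240857223, 'cx': 326.04922152421386, 'cy': 238.02972495606744, 'eye': array([ 184.10132988,  667.42638876, 1048.96649637]), 'orientation': array([-0.24351269,  0.90425197, -0.33971862,  0.08729948])}
{'clock': 0.1, 'joints': array([-8.71383509e-01,  3.85513821e-01,  6.77266133e-03, -3.92824568e-04,
       -1.19403072e+00, -2.58630388e-01]), 'joint_vel': array([ 0.00020587, -0.00288773,  0.00322718,  0.00104402,  0.00112441,
        0.00061728]), 'joint_efforts': array([-6.82286754e-04, -3.93318951e+01,  1.88929600e+01,  4.19793382e+00,
       -2.59242093e-03, -1.37606939e-06]), 'position': array([ 266.45588379, -564.7817801 ,  230.32060385]), 'ee_rot': array([-2.18540590e-01,  9.75827342e-01,  9.60745656e-04, -2.93261692e-04]), 'contact_force': array([ 0.19771851, -0.92230994, -0.46719091]), 'wrist_torque': array([0.00596572, 0.02366142, 0.010791  ]), 'grasp_force': 0.0, 'gripper_width': 85.71639577283503}
```

View pics/scene0.png

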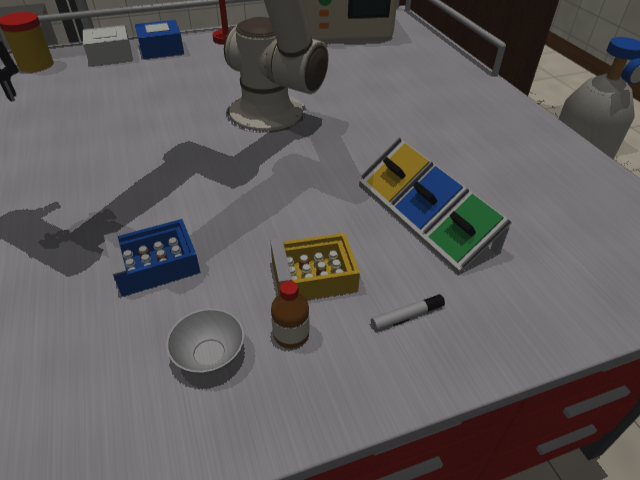

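View pics/side0.png

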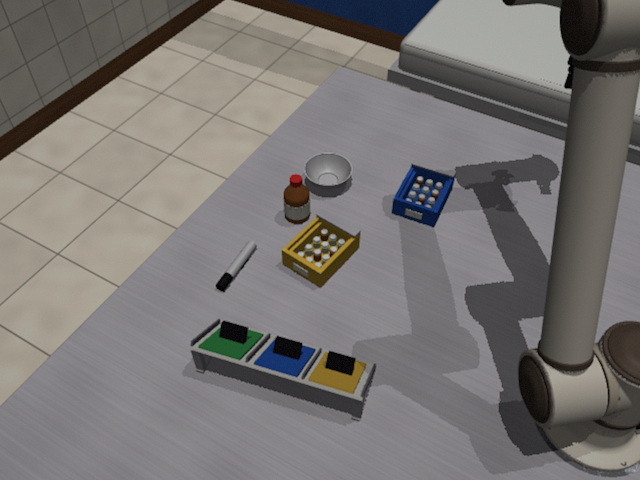

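Scene view: base at (265,110), rack at (435,205) with lids yellow, blue, green going away from the base; blue box at (157,257) and yellow box at (318,267), both with catches on the left (-y). The side view shows the rack at (285,360) with its tall back towards the camera, the yellow box at (322,250) and the blue box at (425,195).

```bash
python3 - <<'E'
from h import *
import pickle
S=[pickle.load(open(n+".pkl","rb")) for n in("scene","side")]
def crop(c,x,y,w,h): return cv2.resize(c["img"][y:y+h,x:x+w,::-1],(400,300),interpolation=cv2.INTER_CUBIC)
m=np.vstack([np.hstack([crop(S[0],100,205,133,100),crop(S[0],250,210,133,100)]),np.hstack([crop(S[1],270,200,120,90),crop(S[1],375,150,100,75)])])
cv2.imwrite("pics/mos.png",m)
for c,n in zip(S,("scene","side")):
    hsv=cv2.cvtColor(c["img"],cv2.COLOR_RGB2HSV)
    for col,(a,b) in dict(blue=(105,120),yellow=(18,28),green=(55,75)).items():
        k=cv2.inRange(hsv,(a,120,50),(b,255,255))
        cn,_=cv2.findContours(k,cv2.RETR_EXTERNAL,cv2.CHAIN_APPROX_NONE)
        for q in cn:
            if cv2.contourArea(q)>300: print(n,col,cv2.contourArea(q),cv2.boundingRect(q),cv2.approxPolyDP(cv2.convexHull(q),4,True)[:,0].tolist())
E
```

```text
scene blue 3933.0 (114, 219, 86, 77) [[181, 219], [199, 271], [122, 295], [114, 277], [118, 236]]
scene blue 1697.0 (395, 166, 67, 63) [[435, 166], [461, 187], [420, 228], [395, 206]]
scene blue 638.5 (610, 37, 30, 39) [[612, 38], [639, 41], [639, 64], [630, 75], [611, 54]]
scene blue 1385.5 (135, 20, 49, 39) [[175, 20], [183, 52], [144, 58], [135, 24]]
scene yellow 3581.5 (283, 233, 77, 67) [[344, 233], [359, 272], [357, 290], [306, 299], [292, 280], [283, 241]]
scene yellow 1464.0 (367, 144, 62, 57) [[406, 144], [428, 162], [388, 200], [367, 180]]
scene yellow 1355.5 (3, 28, 50, 44) [[3, 31], [42, 32], [52, 64], [35, 71], [20, 69]]
scene green 1886.5 (429, 194, 74, 68) [[502, 217], [457, 261], [429, 236], [472, 194]]
side blue 879.0 (254, 340, 61, 37) [[314, 349], [296, 376], [254, 363], [274, 340]]
side blue 2248.0 (392, 166, 62, 61) [[413, 166], [453, 179], [433, 226], [392, 212], [394, 197]]
side blue 2639.5 (286, 0, 152, 36) [[437, 1], [403, 35], [286, 0]]
side yellow 962.0 (309, 352, 57, 42) [[325, 352], [365, 363], [352, 393], [309, 380]]
side yellow 3067.5 (282, 217, 78, 70) [[316, 217], [359, 233], [358, 247], [320, 286], [285, 265], [282, 254]]
side green 816.0 (199, 328, 64, 32) [[262, 334], [239, 359], [199, 347], [220, 328]]
```

View pics/mos.png

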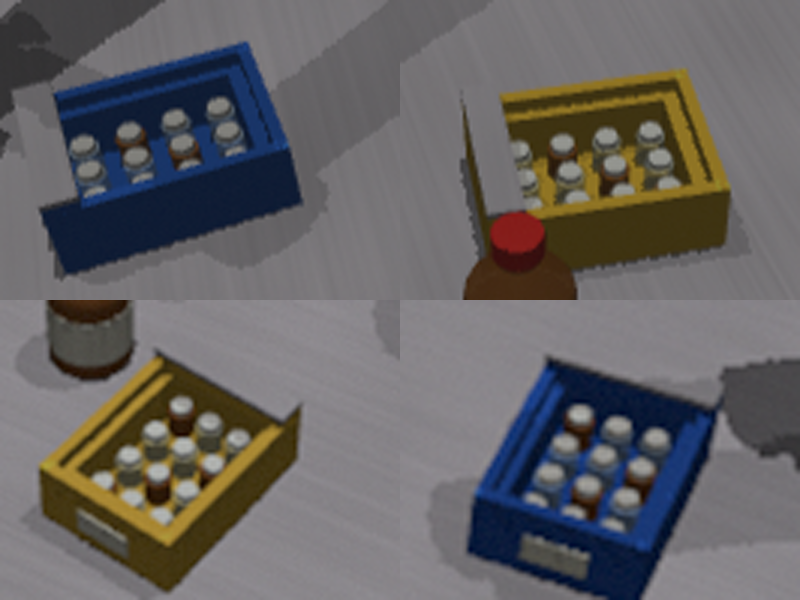

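Mosaic: both boxes show the catch on the left in the scene view and at the top in the side view. The rim and base corners are readable, so I'll fit the poses from ray-cast corners.

```bash
python3 - <<'E'
from h import *
import pickle
A,B=[pickle.load(open(n+".pkl","rb")) for n in("scene","side")]
def k2(m,w):
    m,w=np.array(m,float),np.array(w,float); a=m-m.mean(0); b=w-w.mean(0)
    th=np.arctan2((a[:,0]*b[:,1]-a[:,1]*b[:,0]).sum(),(a*b).sum()); c,s=np.cos(th),np.sin(th); M=np.array([[c,-s],[s,c]])
    t=w.mean(0)-M@m.mean(0); return th,t,(w-(m@M.T+t))
D=dict(blue=[(A,182.2,219,71,53,50),(A,196.4,254.7,71,-53,50),(A,199.7,272.4,71,-53,0),(A,121.4,296.4,-71,-53,0),(A,113.7,273.7,-71,-53,60),
 (B,411.4,163.9,-71,-53,60),(B,455.1,177.1,-71,53,60),(B,393.4,197.6,71,-53,50),(B,434.6,211.6,71,53,50),(B,392.2,212.2,71,-53,0),(B,433,226,71,53,0)],
 yellow=[(A,344.7,233,71,53,50),(A,359,273,71,-53,50),(A,357,291.4,71,-53,0),(A,270.4,240.4,-71,53,60),
 (B,316.2,215.3,-71,-53,60),(B,359.7,231.2,-71,53,60),(B,282.3,249.8,71,-53,50),(B,320.7,272.6,71,53,50),(B,320.1,286.7,71,53,0),(B,283.2,263.3,71,-53,0)])
for n,d in D.items():
    for sel in (None,A,B):
        dd=[p for p in d if sel is None or p[0] is sel]
        th,t,r=k2([p[3:5] for p in dd],[onz(p[0],p[1],p[2],p[5])[:2] for p in dd]); print(n,'both' if sel is None else 'A' if sel is A else 'B',np.degrees(th).round(2),t.round(1)); 
        if sel is None: print(r.round(1).tolist())
def tri(p,q):
    e1,d1=ray(A,*p); e2,d2=ray(B,*q); d1/=np.linalg.norm(d1); d2/=np.linalg.norm(d2)
    s=np.linalg.lstsq(np.c_[d1,-d2],e2-e1,rcond=None)[0]; a,b=e1+s[0]*d1,e2+s[1]*d2
    return (a+b)/2,np.linalg.norm(a-b)
# order: low-yellowside, low-greenside, high-yellowside, high-greenside
L=dict(yellow=([(367,180),(388,200),(406,144),(428,162)],[(365,363),(325,352),(352,393),(309,380)]),
 blue=([(395,206),(420,228),(435,166),(461,187)],[(314,349),(274,340),(296,376),(254,363)]),
 green=([(429,236),(457,261),(472,194),(502,217)],[(262,334),(220,328),(239,359),(199,347)]))
C=[];M=[]
off=dict(yellow=-107,blue=0,green=107)
for n,(a,b) in L.items():
    P=[tri(p,q) for p,q in zip(a,b)]; X=np.array([p[0] for p in P])
    print(n,X.round(0).tolist(),[round(p[1],1) for p in P],'mid',X.mean(0).round(1),'len',np.linalg.norm(X[2:]-X[:2],axis=1).round(),'wid',np.linalg.norm(X[1::2]-X[::2],axis=1).round())
    C+=list(X)
C=np.array(C); mids=C.reshape(3,4,3).mean(1); print(mids)
up=(C.reshape(3,4,3)[:,2:].mean(1)-C.reshape(3,4,3)[:,:2].mean(1)); print('slope',np.degrees(np.arctan2(up[:,2],np.hypot(up[:,0],up[:,1]))),'yaw',np.degrees(np.arctan2(up[:,1],up[:,0])))
d=mids[2]-mids[0]; print('row dir',np.degrees(np.arctan2(d[1],d[0])),np.linalg.norm(d))
E
```

```text
blue both 93.87 [ 494.6 -345.2]
[[2.9, -4.0], [3.2, -1.9], [-0.6, -3.1], [2.5, -2.2], [4.0, 0.5], [-3.3, 20.1], [-6.2, 17.1], [-2.6, -5.6], [3.0, -5.4], [-3.7, -7.3], [0.7, -8.3]]
blue A 94.7 [ 497.3 -347.8]
blue B 93.55 [ 492.5 -343.4]
yellow both 83.23 [619.5 -75.2]
[[3.8, -1.2], [2.3, -3.2], [1.4, -3.2], [4.9, -0.4], [-3.1, 22.2], [-3.6, 2.6], [-3.9, -3.2], [-0.6, -4.0], [0.8, -4.0], [-2.0, -5.6]]
yellow A 83.1 [622.5 -77.1]
yellow B 83.54 [617.5 -73.8]
yellow [[404.0, 124.0, 22.0], [482.0, 140.0, 20.0], [384.0, 221.0, 84.0], [461.0, 236.0, 82.0]] [np.float64(1.8), np.float64(0.3), np.float64(4.2), np.float64(2.4)] mid [432.6 180.3  51.9] len [117. 116.] wid [79. 78.]
blue [[504.0, 145.0, 19.0], [582.0, 165.0, 17.0], [483.0, 241.0, 85.0], [561.0, 256.0, 83.0]] [np.float64(1.5), np.float64(1.3), np.float64(0.2), np.float64(0.4)] mid [532.5 201.8  51.1] len [118. 114.] wid [80. 80.]
green [[610.0, 168.0, 19.0], [688.0, 192.0, 14.0], [589.0, 263.0, 84.0], [667.0, 280.0, 84.0]] [np.float64(2.1), np.float64(9.0), np.float64(1.1), np.float64(1.6)] mid [638.5 225.9  50.4] len [117. 114.] wid [82. 79.]
[[432.56314751 180.27595733  51.86591081]
 [532.52208529 201.84268631  51.12050797]
 [638.4855544  225.85719012  50.39075859]]
slope [32.42678326 34.82318134 35.64930551] yaw [102.16050686 102.63590614 103.15373937]
row dir 12.481257722626786 210.91197812398042
```

```bash
python3 - <<'E'
from h import *
import pickle
A,B=[pickle.load(open(n+".pkl","rb")) for n in("scene","side")]
def k2(m,w):
    m,w=np.array(m,float),np.array(w,float); a=m-m.mean(0); b=w-w.mean(0)
    th=np.arctan2((a[:,0]*b[:,1]-a[:,1]*b[:,0]).sum(),(a*b).sum()); c,s=np.cos(th),np.sin(th); M=np.array([[c,-s],[s,c]])
    t=w.mean(0)-M@m.mean(0); return th,t,(w-(m@M.T+t))
D=dict(blue=[(A,182.2,219,71,53,50),(A,196.4,254.7,71,-53,50),(A,199.7,272.4,71,-53,0),(A,121.4,296.4,-71,-53,0),(A,113.7,273.7,-71,-53,60),
 (B,411.4,163.9,-49,-53,60),(B,455.1,177.1,-49,53,60),(B,393.4,197.6,71,-53,50),(B,434.6,211.6,71,53,50),(B,392.2,212.2,71,-53,0),(B,433,226,71,53,0)],
 yellow=[(A,344.7,233,71,53,50),(A,359,273,71,-53,50),(A,357,291.4,71,-53,0),(A,270.4,240.4,-71,53,60),
 (B,316.2,215.3,-49,-53,60),(B,282.3,249.8,71,-53,50),(B,320.7,272.6,71,53,50),(B,320.1,286.7,71,53,0),(B,283.2,263.3,71,-53,0)])
for n,d in D.items():
    for sel in (None,A,B):
        dd=[p for p in d if sel is None or p[0] is sel]
        th,t,r=k2([p[3:5] for p in dd],[onz(p[0],p[1],p[2],p[5])[:2] for p in dd]); print(n,'both' if sel is None else 'A' if sel is A else 'B',np.degrees(th).round(2),t.round(1)); 
        if sel is None: print(r.round(1).tolist())
c=get_image("wrist"); print({k:c[k] for k in c if k!="img"}); cv2.imwrite("pics/w0.png",c["img"][:,:,::-1])
E
```

```text
blue both 94.5 [ 495.2 -349.3]
[[3.1, 0.8], [3.5, 1.7], [-0.3, 0.5], [1.2, 1.3], [2.8, 4.0], [-2.8, 1.7], [-5.8, -0.2], [-2.3, -2.0], [3.2, -0.6], [-3.4, -3.7], [0.8, -3.6]]
blue A 94.7 [ 497.3 -347.8]
blue B 93.64 [ 493.  -350.8]
yellow both 82.84 [619.3 -77.8]
[[3.4, 1.2], [2.0, -0.2], [1.1, -0.1], [5.5, 1.8], [-5.1, 3.3], [-4.2, -0.1], [-1.0, -1.6], [0.5, -1.6], [-2.2, -2.6]]
yellow A 83.1 [622.5 -77.1]
yellow B 82.35 [616.5 -78.2]
{'fx': 371.64829954431775, 'fy': 371.64829954431775, 'cx': 315.33564709037, 'cy': 240.00069671367814, 'mount': array([[ 5.70474935e-04, -9.46020516e-01, -3.24106245e-01,
         8.36584601e+01],
       [ 9.99999465e-01,  2.59959894e-04,  1.00136064e-03,
        -1.31025122e+00],
       [-8.63053084e-04, -3.24106643e-01,  9.46020158e-01,
        -1.41735637e+02],
       [ 0.00000000e+00,  0.00000000e+00,  0.00000000e+00,
         1.00000000e+00]])}
```

```bash
cat >> h.py <<'E'
def RL(yaw,tilt):
    "lid axes (columns) : x at yaw, raised by tilt (deg)"
    return R.from_euler('ZY',[yaw,-tilt],degrees=True)
def tool(rl):
    m=rl.as_matrix(); return R.from_matrix(np.c_[m[:,1],m[:,0],-m[:,2]])
def plan(pos,rt,p0=None,r0=None):
    "turn (deg, tool) in place, then shift (cm) in new tool axes; from measured pose unless given"
    s=arm.read_state(); p0=s["position"] if p0 is None else p0; r0=R.from_quat(s["ee_rot"]) if r0 is None else r0
    tv=np.degrees((r0.inv()*rt).as_rotvec()); 
    print('turn',tv.round(2),'shift(new axes)',(rt.inv().apply(np.array(pos)-p0)/10).round(2),'shift(old axes)',(r0.inv().apply(np.array(pos)-p0)/10).round(2))
LID=dict(yellow=np.array([431.5,180,51.5]),blue=np.array([533.5,202.2,51.2]))
def wproj(c,s,P):
    "world points -> wrist pixels"
    P=np.atleast_2d(P); M=c["mount"]; t=R.from_quat(s["ee_rot"]).inv().apply(P-s["position"]); q=(t-M[:3,3])@M[:3,:3]
    th=np.arctan2(np.hypot(q[:,0],q[:,1]),q[:,2]); ph=np.arctan2(q[:,1],q[:,0])
    return np.c_[c["cx"]+c["fx"]*th*np.cos(ph),c["cy"]+c["fy"]*th*np.sin(ph)]
def wray(c,s,u,v):
    x,y=(u-c["cx"])/c["fx"],(v-c["cy"])/c["fy"]; r=np.hypot(x,y)+1e-12
    d=np.array([x/r*np.sin(r),y/r*np.sin(r),np.cos(r)]); M=c["mount"]; rt=R.from_quat(s["ee_rot"])
    return rt.apply(M[:3,3])+s["position"], rt.apply(M[:3,:3]@d)
def woff(c,s,u,v,p,n):
    "wrist pixel onto plane through p with normal n"
    e,d=wray(c,s,u,v); return e+d*np.dot(np.array(p)-e,n)/np.dot(d,n)
E
python3 - <<'E'
from h import *
rl=RL(102.5,35); n=rl.as_matrix()[:,2]; print(n)
plan(LID["yellow"]+n*130,tool(rl))
E
```

```text
[ 0.12414466 -0.55998038  0.81915204]
turn [-34.76  -3.91  12.34] shift(new axes) [-32.23  46.38  41.32] shift(old axes) [-45.05  53.05   7.33]
```

{"name": "drive_tool", "arguments": {
  "deltas": [
    [[-1.0,1.2,0],[0,0,0]],
    [[-1.9,2.2,0],[0,0,0]],
    [[-2.0,2.4,0],[0,0,0]],
    [[-2.0,2.4,0],[0,0,0]],
    [[-2.0,2.4,0],[0,0,0]],
    [[-2.0,2.4,0],[0,0,0]],
    [[-2.0,2.4,0],[0,0,0]],
    [[-2.0,2.4,0],[0,0,0]],
    [[-2.0,2.4,0],[0,0,0]],
    [[-2.0,2.4,0],[0,0,0]],
    [[-2.0,2.4,0],[0,0,0]],
    [[-2.0,2.4,0],[0,0,0]]
  ],
  "claw": 6
}}

```text
clock: 1.35
position: [356.8, -218.4, 231.2]
ee_rot: [-0.219, 0.976, 0.0, 0.0]
contact_force: [0.4, 0.1, 0.7]
gripper_width: 59.8
grasp_force: 0.0
```

{"name": "drive_tool", "arguments": {
  "deltas": [
    [[-2.0,2.4,0],[0,0,0]],
    [[-2.0,2.4,0],[0,0,0]],
    [[-2.0,2.4,0],[0,0,0]],
    [[-2.0,2.4,0],[0,0,0]],
    [[-2.0,2.4,0],[0,0,0]],
    [[-2.0,2.4,0],[0,0,0]],
    [[-2.0,2.4,0],[0,0,0]],
    [[-2.0,2.4,0],[0,0,0]],
    [[-2.0,2.2,0],[0,0,0]],
    [[-2.0,2.2,0],[0,0,0]],
    [[-2.0,2.2,0],[0,0,0]],
    [[0,0,0],[0,0,0]]
  ]
}}

```text
clock: 2.55
position: [446.7, 110.0, 231.0]
ee_rot: [-0.22, 0.975, 0.0, 0.0]
contact_force: [-0.8, -0.6, -1.2]
gripper_width: 59.8
grasp_force: 0.0
```

{"name": "drive_tool", "arguments": {
  "deltas": [
    [[0,0,0.6],[-5.8,-0.65,2.05]],
    [[0,0,0.6],[-5.8,-0.65,2.05]],
    [[0,0,0.6],[-5.8,-0.65,2.05]],
    [[0,0,0.6],[-5.8,-0.65,2.05]],
    [[0,0,0.6],[-5.8,-0.65,2.05]],
    [[0,0,0.6],[-5.8,-0.65,2.05]],
    [[0,0,0],[0,0,0]],
    [[0,0,0],[0,0,0]]
  ]
}}

```text
clock: 3.35
position: [443.5, 115.1, 196.7]
ee_rot: [-0.104, 0.948, 0.298, -0.033]
contact_force: [-0.6, -0.4, 0.4]
gripper_width: 60.2
grasp_force: 0.0
```

```bash
python3 - <<'E'
from h import *
s=arm.read_state(); c=get_image("wrist"); cv2.imwrite("pics/w1.png",c["img"][:,:,::-1])
rl=RL(102.5,35); m=rl.as_matrix(); n=m[:,2]
print(s["clock"],s["position"],s["joints"].round(2))
plan(LID["yellow"]+n*4,tool(rl))
for a in("yellow","blue"):
    print(a,wproj(c,s,[LID[a]+m@v for v in np.array([(0,0,0),(60,41,0),(60,-41,0),(-60,-41,0),(-60,41,0),(6,25,30),(6,-25,30),(-6,-25,30),(-6,25,30)])]).round(0).tolist())
E
```

```text
3.35 [443.47169836 115.05718584 196.69778934] [ 0.16  0.23 -0.22 -0.65 -1.24 -1.26]
turn [-0.15  0.    0.08] shift(new axes) [-0.22 -3.   15.28] shift(old axes) [-0.22 -2.96 15.29]
yellow [[283.0, 221.0], [355.0, 173.0], [352.0, 266.0], [218.0, 266.0], [210.0, 174.0], [286.0, 200.0], [288.0, 262.0], [273.0, 262.0], [270.0, 200.0]]
blue [[286.0, 328.0], [351.0, 289.0], [347.0, 362.0], [229.0, 360.0], [219.0, 288.0], [289.0, 322.0], [291.0, 368.0], [278.0, 367.0], [275.0, 322.0]]
```

View pics/w1.png

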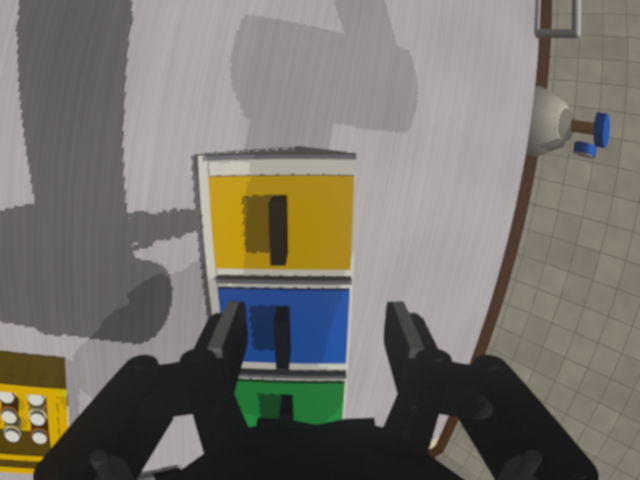

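The wrist picture shows the yellow lid at (280,223) and its grip at (279,230), within a few pixels of my projection. I'll measure the plate edges before descending.

```bash
cat >> h.py <<'E'
HUE=dict(blue=((105,120,40),(120,255,255)),yellow=((18,120,60),(28,255,255)))
def lidmeas(c,s,col,P,rl):
    "plate-top rectangle seen by wrist cam -> offset of its centre from P in lid axes"
    n=rl.as_matrix()[:,2]; k=cv2.inRange(cv2.cvtColor(c["img"],cv2.COLOR_RGB2HSV),*HUE[col]); u0=wproj(c,s,P)[0]
    cn,_=cv2.findContours(k,cv2.RETR_EXTERNAL,cv2.CHAIN_APPROX_NONE); cn=[q for q in cn if cv2.pointPolygonTest(cv2.convexHull(q),(float(u0[0]),float(u0[1])),False)>0]
    q=max(cn,key=cv2.contourArea)[:,0]; w=np.array([rl.inv().apply(woff(c,s,u,v,P,n)-P)[:2] for u,v in q],np.float32)
    r=cv2.minAreaRect(w); print(col,'rect',np.round(r[0],1),np.round(r[1],1),round(r[2],1),'range',w.min(0).round(1),w.max(0).round(1)); return w
E
python3 - <<'E'
from h import *
s=arm.read_state(); c=get_image("wrist"); rl=RL(102.5,35)
lidmeas(c,s,"yellow",LID["yellow"],rl); lidmeas(c,s,"blue",LID["blue"],rl)
E
```

```text
yellow rect [-2.1 -2. ] [ 82.5 120.2] 89.7 range [-62.4 -43.1] [58.1 39.4]
blue rect [-2.1 -0.1] [ 82.6 119.3] 89.8 range [-61.6 -41.6] [57.7 41.3]
```

{"name": "drive_tool", "arguments": {
  "deltas": [
    [[-0.2,-1.6,0],[0,0,0]],
    [[-0.2,-1.6,0],[0,0,0]],
    [[0,0,2],[0,0,0]],
    [[0,0,2],[0,0,0]],
    [[0,0,2],[0,0,0]],
    [[0,0,2],[0,0,0]],
    [[0,0,2],[0,0,0]],
    [[0,0,2],[0,0,0]],
    [[0,0,1.6],[0,0,0]],
    [[0,0,1],[0,0,0]],
    [[0,0,0.5],[0,0,0]],
    [[0,0,0],[0,0,0]]
  ]
}}

```text
clock: 4.65
position: [434.3, 176.1, 54.8]
ee_rot: [-0.105, 0.948, 0.298, -0.033]
contact_force: [-0.2, 0.7, -0.2]
gripper_width: 60.1
grasp_force: 0.0
```

{"name": "drive_tool", "arguments": {
  "deltas": [
    [[0,0,0],[0,0,0]],
    [[0,0,0],[0,0,0]],
    [[0,0,0],[0,0,0]],
    [[0,0,0],[0,0,0]],
    [[0,0,0],[0,0,0]],
    [[0,0,0],[0,0,0]]
  ],
  "claw": 0
}}

```text
clock: 5.25
position: [434.6, 176.6, 56.2]
ee_rot: [-0.104, 0.948, 0.3, -0.032]
contact_force: [-1.1, 1.8, 5.2]
gripper_width: 10.9
grasp_force: 60.4
```

```bash
python3 - <<'E'
from h import *
s=arm.read_state(); rl=RL(102.5,35)
print(s["position"],s["contact_force"],s["wrist_torque"],s["gripper_width"],s["grasp_force"])
print('tcp in lid axes rel. measured top centre',rl.inv().apply(s["position"]-(LID["yellow"]+rl.apply([-2,-2,0]))))
plan(s["position"],tool(rl))
E
```

```text
[434.57282724 176.57047578  56.20626023] [-1.08150653  1.84823343  5.17982938] [ 0.10494511  0.20319139 -0.08545608] 10.871174046241466 60.41128993034363
tcp in lid axes rel. measured top centre [ 1.41188696 -0.25770406  6.15708408]
turn [0.08 0.05 0.07] shift(new axes) [0. 0. 0.] shift(old axes) [0. 0. 0.]
```

{"name": "drive_tool", "arguments": {
  "deltas": [
    [[0,0,-0.5],[0,0,0]],
    [[0,0,-1],[0,0,0]],
    [[0,0,-1.5],[0,0,0]],
    [[0,0,-2],[0,0,0]],
    [[0,0,-2],[0,0,0]],
    [[0,0,-2],[0,0,0]],
    [[0,0,-2],[0,0,0]],
    [[0,0,-2],[0,0,0]],
    [[0,0,-1.5],[0,0,0]],
    [[0,0,-1],[0,0,0]],
    [[0,0,-0.5],[0,0,0]],
    [[0,0,0],[0,0,0]]
  ]
}}

```text
clock: 6.45
position: [454.3, 85.8, 186.5]
ee_rot: [-0.104, 0.948, 0.298, -0.032]
contact_force: [-0.0, 0.5, -1.3]
gripper_width: 11.1
grasp_force: 59.8
```

```bash
python3 - <<'E'
from h import *
s=arm.read_state(); print(s["position"],s["gripper_width"],s["grasp_force"])
plan([640,95,270],tool(RL(82.8,0)))
E
```

```text
[454.34357019  85.83655334 186.4721568 ] 11.130325599555144 59.782978892326355
turn [34.59 -5.93 19.11] shift(new axes) [-18.3    3.24  -8.35] shift(old axes) [-18.33   2.2   -8.62]
```

{"name": "drive_tool", "arguments": {
  "deltas": [
    [[0,0,0],[2.2,-0.38,1.2]],
    [[0,0,0],[4.4,-0.75,2.4]],
    [[0,0,0],[4.7,-0.8,2.6]],
    [[0,0,0],[4.7,-0.8,2.6]],
    [[0,0,0],[4.7,-0.8,2.6]],
    [[0,0,0],[4.7,-0.8,2.6]],
    [[0,0,0],[4.7,-0.8,2.6]],
    [[0,0,0],[3.0,-0.5,1.65]],
    [[0,0,0],[1.5,-0.3,0.85]]
  ]
}}

```text
clock: 7.35
position: [453.1, 87.0, 185.1]
ee_rot: [0.062, 0.998, -0.001, -0.001]
contact_force: [0.1, 0.6, -1.0]
gripper_width: 11.3
grasp_force: 59.7
```

{"name": "drive_tool", "arguments": {
  "deltas": [
    [[-0.8,0.1,-0.4],[0,0,0]],
    [[-1.6,0.3,-0.8],[0,0,0]],
    [[-2.0,0.35,-0.9],[0,0,0]],
    [[-2.0,0.35,-0.9],[0,0,0]],
    [[-2.0,0.35,-0.9],[0,0,0]],
    [[-2.0,0.35,-0.9],[0,0,0]],
    [[-2.0,0.35,-0.9],[0,0,0]],
    [[-2.0,0.35,-0.9],[0,0,0]],
    [[-2.0,0.35,-0.9],[0,0,0]],
    [[-1.3,0.25,-0.6],[0,0,0]],
    [[-0.6,0.1,-0.3],[0,0,0]],
    [[0,0,0],[0,0,0]]
  ]
}}

```text
clock: 8.55
position: [640.5, 95.1, 269.3]
ee_rot: [0.063, 0.998, 0.0, -0.001]
contact_force: [-0.1, 0.5, -2.6]
gripper_width: 11.3
grasp_force: 59.7
```

```bash
python3 - <<'E'
from h import *
import pickle
s=arm.read_state(); c=get_image("wrist"); cv2.imwrite("pics/w2.png",c["img"][:,:,::-1]); pickle.dump((s,c),open("w2.pkl","wb"))
print(s["position"],R.from_quat(s["ee_rot"]).as_matrix().round(3),s["gripper_width"])
for t,yw in (([619.3,-77.8,0],82.84),([495.2,-349.3,0],94.5)):
    b=R.from_euler('Z',yw,degrees=True); print(wproj(c,s,b.apply([(71,53,50),(71,-53,50),(63,45,50),(63,-45,50),(-49,45,60),(-49,-45,60)])+t).round(0).tolist())
E
```

```text
[640.49104146  95.07490047 269.28271062] [[-0.992  0.125 -0.001]
 [ 0.125  0.992  0.   ]
 [ 0.001  0.    -1.   ]] 11.251858669869074
[[212.0, 151.0], [219.0, 252.0], [205.0, 160.0], [211.0, 245.0], [105.0, 167.0], [116.0, 247.0]]
[[-3.0, 93.0], [13.0, 171.0], [-6.0, 101.0], [8.0, 167.0], [-54.0, 132.0], [-40.0, 192.0]]
```

View pics/w2.png

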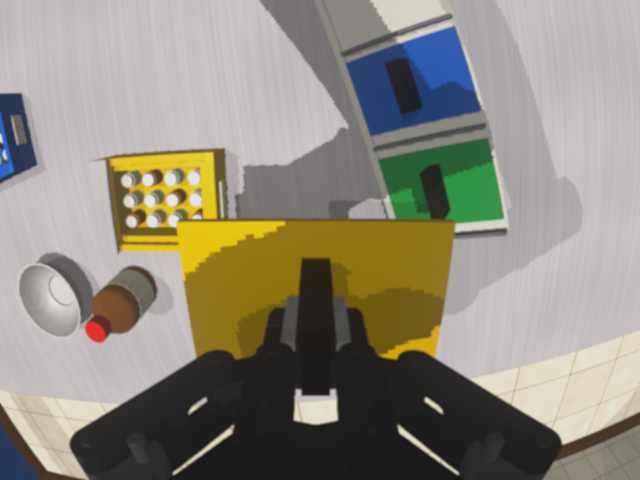

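The held yellow lid is centred at about column 316, with its front edge at row 220. The yellow box lies at (165,200), its near rim corner at about (216,152). I'll zoom in on the box.

```bash
python3 - <<'E'
from h import *
import pickle
s,c=pickle.load(open("w2.pkl","rb"))
cv2.imwrite("pics/w2b.png",cv2.resize(c["img"][140:260,85:245,::-1],(800,600),interpolation=cv2.INTER_CUBIC))
# held lid edges: left / right / front on the plate-top plane ; tcp axes
for h in (5,6,7):
    P=s["position"]-np.array([0,0,h]); rt=R.from_quat(s["ee_rot"])
    print(h,[rt.inv().apply(woff(c,s,u,v,P,[0,0,1])-s["position"])[:2].round(1).tolist() for u,v in ((179,221),(455,221),(317,221))])
E
```

```text
5 [[41.3, -59.6], [41.4, 59.2], [41.0, -0.3]]
6 [[41.1, -60.0], [41.1, 59.6], [40.7, -0.3]]
7 [[40.8, -60.4], [40.8, 60.0], [40.4, -0.3]]
```

View pics/w2b.png

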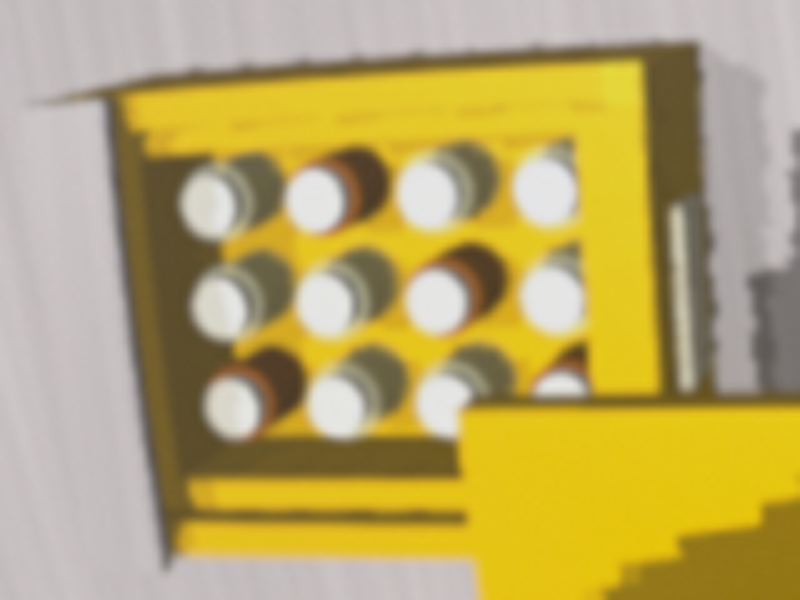

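The zoom shows the box's rim corner at (213,152), the near outer rim at row 251 and the catch edge running from (106,159) to (118,251).

```bash
python3 - <<'E'
from h import *
import pickle
s,c=pickle.load(open("w2.pkl","rb"))
b=R.from_euler('Z',82.84,degrees=True); t=np.array([619.3,-77.8,0])
def f(u,v,z,l): print(l,b.inv().apply(woff(c,s,85+(u+.5)/5-.5,140+(v+.5)/5-.5,[0,0,z],[0,0,1])-t)[:2].round(1))
f(643,60,50,'corner 71,53'); f(400,72,50,'y=53?'); f(200,84,50,'y=53?'); f(652,230,50,'x=71'); f(660,390,50,'x=71'); f(200,556,50,'y=-53'); f(450,557,50,'y=-53'); f(108,95,60,'-49'); f(135,320,60,'-49'); f(162,540,60,'-49'); f(165,560,60,'-49,-53 corner')
f(698,45,0,'base 71,53'); f(712,390,0,'base x=71')
f(576,300,40,'ledge inner x=55'); f(300,478,40,'ledge inner y=-38'); f(300,515,40,'y=-45 wall')
E
```

```text
corner 71,53 [72.2 52.7]
y=53? [19.5 53. ]
y=53? [-28.5  53.7]
x=71 [72.2 18.2]
x=71 [ 71.6 -15.3]
y=-53 [-43.9 -52.7]
y=-53 [ 20.  -52.4]
-49 [-46.3  54. ]
-49 [-45.7   5. ]
-49 [-47.4 -45.2]
-49,-53 corner [-47.5 -50. ]
base 71,53 [71.3 51.4]
base x=71 [ 70.3 -29.1]
ledge inner x=55 [51.6  1.9]
ledge inner y=-38 [-19.6 -37.4]
y=-45 wall [-21.  -46.2]
```

```bash
cat >> h.py <<'E'
BOX=dict(yellow=(np.array([619.4,-76.8,0]),82.84),blue=(np.array([495.2,-349.3,0]),94.5))
def tcp(box,xe,ze,tilt,h=11,dy=0,dx=0):
    "TCP pose with lid low bottom edge at box (xe,ze); h TCP above underside; dx,dy lid centre off TCP in lid axes"
    t,yw=BOX[box]; a=np.radians(tilt); s,c=np.sin(a),np.cos(a); x=60-dx
    return t+R.from_euler('Z',yw,degrees=True).apply([xe+x*c-h*s,-dy,ze+x*s+h*c]), tool(RL(yw,tilt))
def seq(poses):
    "rows from measured pose through poses: shift in axes before the turn"
    s=arm.read_state(); p0,r0=s["position"],R.from_quat(s["ee_rot"])
    for p,r in poses: print((r0.inv().apply(p-p0)/10).round(2).tolist(),np.degrees((r0.inv()*r).as_rotvec()).round(2).tolist()); p0,r0=p,r
E
python3 - <<'E'
from h import *
s=arm.read_state()
_,r=tcp("yellow",0,0,22)
seq([(s["position"],r),tcp("yellow",-38,120,22),tcp("yellow",-38,46,22),tcp("yellow",-59,43,22),tcp("yellow",-59.5,42.5,16),tcp("yellow",-60,41.5,8),tcp("yellow",-60,40.5,1)])
E
```

```text
[0.0, 0.0, 0.0] [-22.0, -0.12, -0.02]
[-0.13, -19.16, 4.82] [0.0, 0.0, 0.0]
[0.0, -2.77, 6.86] [0.0, 0.0, 0.0]
[-0.0, -2.06, -0.51] [0.0, 0.0, 0.0]
[-0.0, 0.02, 0.66] [6.0, -0.0, 0.0]
[0.0, 0.02, 0.93] [8.0, 0.0, -0.0]
[-0.0, 0.08, 0.84] [7.0, -0.0, 0.0]
```

{"name": "drive_tool", "arguments": {
  "deltas": [
    [[0,0,0],[-3,0,0]],
    [[0,0,0],[-5,0,0]],
    [[0,0,0],[-6,0,0]],
    [[0,0,0],[-5,0,0]],
    [[0,0,0],[-3,-0.1,0]],
    [[0,-1.0,0.2],[0,0,0]],
    [[0,-2.0,0.5],[0,0,0]],
    [[-0.1,-2.2,0.5],[0,0,0]],
    [[0,-2.2,0.5],[0,0,0]],
    [[0,-2.2,0.6],[0,0,0]],
    [[0,-2.2,0.6],[0,0,0]],
    [[0,-2.2,0.6],[0,0,0]]
  ]
}}

```text
clock: 9.8
position: [625.2, -21.2, 183.9]
ee_rot: [0.061, 0.98, 0.19, 0.012]
contact_force: [1.0, -0.1, -1.3]
gripper_width: 10.8
grasp_force: 59.8
```

{"name": "drive_tool", "arguments": {
  "deltas": [
    [[0,-2.2,0.6],[0,0,0]],
    [[0,-1.7,0.4],[0,0,0]],
    [[0,-1.0,0.3],[0,0,0]],
    [[0,-0.2,0.0],[0,0,0]],
    [[0,0,0],[0,0,0]],
    [[0,0,0],[0,0,0]]
  ]
}}

```text
clock: 10.4
position: [621.5, -62.1, 154.7]
ee_rot: [0.061, 0.98, 0.19, 0.013]
contact_force: [-0.3, -0.1, -1.9]
gripper_width: 11.2
grasp_force: 59.7
```

```bash
python3 - <<'E'
from h import *
seq([tcp("yellow",-38,46,22),tcp("yellow",-59,43,22)])
E
```

```text
[0.04, -2.97, 7.0] [-0.0, 0.12, 0.08]
[-0.0, -2.06, -0.51] [0.0, 0.0, 0.0]
```

{"name": "drive_tool", "arguments": {
  "deltas": [
    [[0,-0.4,1.0],[0,0,0]],
    [[0,-0.6,1.3],[0,0.1,0.1]],
    [[0,-0.6,1.3],[0,0,0]],
    [[0,-0.5,1.2],[0,0,0]],
    [[0,-0.4,1.0],[0,0,0]],
    [[0,-0.3,0.8],[0,0,0]],
    [[0,-0.2,0.4],[0,0,0]],
    [[0,0,0],[0,0,0]],
    [[0,0,0],[0,0,0]]
  ]
}}

```text
clock: 11.3
position: [621.2, -64.4, 78.1]
ee_rot: [0.062, 0.98, 0.19, 0.012]
contact_force: [0.6, -0.5, -1.8]
gripper_width: 11.0
grasp_force: 59.7
```

```bash
python3 - <<'E'
from h import *
s=arm.read_state(); print(s["contact_force"],s["wrist_torque"])
seq([tcp("yellow",-59,43,22),tcp("yellow",-59.5,42.5,16),tcp("yellow",-60,41.5,8),tcp("yellow",-60,40.5,1)])
a,b=get_image("scene")["img"],get_image("side")["img"]
f=lambda i,x,y:cv2.resize(i[y:y+150,x:x+200,::-1],(400,300),interpolation=cv2.INTER_CUBIC)
cv2.imwrite("pics/ins1.png",np.hstack([f(a,220,180),f(b,230,170)]))
E
```

```text
[ 0.55161304 -0.45861334 -1.83098413] [-0.88817945  0.06469616  0.01733687]
[0.02, -1.95, -0.52] [-0.01, 0.01, -0.07]
[-0.0, 0.02, 0.66] [6.0, -0.0, 0.0]
[0.0, 0.02, 0.93] [8.0, 0.0, -0.0]
[-0.0, 0.08, 0.84] [7.0, -0.0, 0.0]
```

View pics/ins1.png

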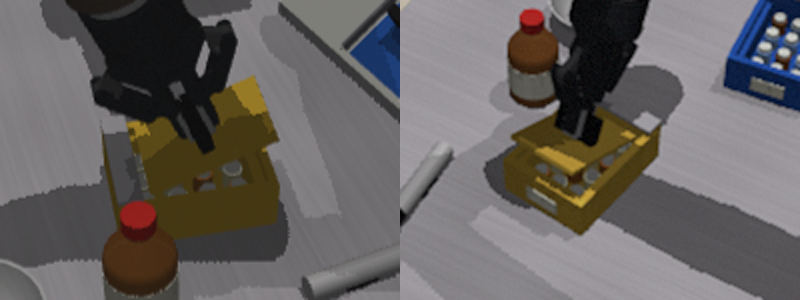

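Both views show the lid tilted in the yellow box, with its low edge just short of the catch and no contact force. Next I slide it under the catch.

{"name": "drive_tool", "arguments": {
  "deltas": [
    [[0,-0.3,-0.1],[0,0,0]],
    [[0,-0.4,-0.1],[0,0,0]],
    [[0,-0.4,-0.1],[0,0,0]],
    [[0,-0.4,-0.1],[0,0,0]],
    [[0,-0.3,-0.1],[0,0,0]],
    [[0,-0.2,0],[0,0,0]],
    [[0,0,0],[0,0,0]],
    [[0,0,0],[0,0,0]]
  ]
}}

```text
clock: 12.2
position: [618.2, -84.5, 74.8]
ee_rot: [0.062, 0.98, 0.19, 0.011]
contact_force: [0.9, -0.6, -1.0]
gripper_width: 10.8
grasp_force: 59.7
```

```bash
python3 - <<'E'
from h import *
s=arm.read_state(); print(s["contact_force"],s["wrist_torque"])
seq([tcp("yellow",-59,43,22),tcp("yellow",-59.5,42.5,16),tcp("yellow",-60,41.5,8),tcp("yellow",-60,40.5,1)])
E
```

```text
[ 0.92141059 -0.58113742 -1.02329599] [-0.86083304  0.12278743 -0.00431309]
[-0.02, 0.06, -0.07] [-0.0, -0.04, -0.1]
[-0.0, 0.02, 0.66] [6.0, -0.0, 0.0]
[0.0, 0.02, 0.93] [8.0, 0.0, -0.0]
[-0.0, 0.08, 0.84] [7.0, -0.0, 0.0]
```

{"name": "drive_tool", "arguments": {
  "deltas": [
    [[0,0,0.3],[3,0,-0.1]],
    [[0,0.05,0.3],[3,0,0]],
    [[0,0,0.35],[3,0,0]],
    [[0,0,0.3],[3,0,0]],
    [[0,0,0.25],[2,0,0]],
    [[0,0,0.3],[3,0,0]],
    [[0,0,0.2],[2,0,0]],
    [[0,0,0],[0,0,0]],
    [[0,0,0],[0,0,0]]
  ]
}}

```text
clock: 13.1
position: [618.9, -78.9, 55.8]
ee_rot: [0.062, 0.998, 0.027, 0.001]
contact_force: [-0.7, -0.4, -0.8]
gripper_width: 10.6
grasp_force: 59.7
```

```bash
python3 - <<'E'
from h import *
s=arm.read_state(); print(s["contact_force"],s["wrist_torque"])
seq([tcp("yellow",-60,40.5,1),tcp("yellow",-60,40,0)])
E
```

```text
[-0.65308197 -0.40657078 -0.77604937] [-0.1075877  -0.00827076 -0.00451508]
[-0.03, 0.18, 0.33] [2.05, -0.05, 0.05]
[-0.0, 0.02, 0.15] [1.0, 0.0, -0.0]
```

{"name": "drive_tool", "arguments": {
  "deltas": [
    [[0,0.08,0.15],[1,0,0]],
    [[0,0.08,0.15],[1,0,0]],
    [[0,0,0.1],[1,0,0]],
    [[0,0,0],[0,0,0]],
    [[0,0,0],[0,0,0]]
  ]
}}

```text
clock: 13.6
position: [619.0, -77.4, 51.7]
ee_rot: [0.062, 0.998, -0.0, -0.0]
contact_force: [0.3, -1.5, -1.3]
gripper_width: 10.7
grasp_force: 59.8
```

{"name": "drive_tool", "arguments": {
  "deltas": [
    [[0,0,0.07],[0,0,0]],
    [[0,0,0.07],[0,0,0]],
    [[0,0,0],[0,0,0]],
    [[0,0,0],[0,0,0]]
  ]
}}

```text
clock: 14.0
position: [619.0, -77.7, 50.4]
ee_rot: [0.062, 0.998, -0.0, -0.0]
contact_force: [-0.5, -0.6, -1.3]
gripper_width: 10.9
grasp_force: 59.8
```

{"name": "drive_tool", "arguments": {
  "deltas": [
    [[0,0,0.07],[0,0,0]],
    [[0,0,0.07],[0,0,0]],
    [[0,0,0],[0,0,0]],
    [[0,0,0],[0,0,0]]
  ]
}}

```text
clock: 14.4
position: [619.1, -77.6, 49.0]
ee_rot: [0.062, 0.998, -0.0, -0.0]
contact_force: [1.1, 0.2, -1.1]
gripper_width: 10.8
grasp_force: 59.8
```

{"name": "drive_tool", "arguments": {
  "deltas": [
    [[0,0,0.06],[0,0,0]],
    [[0,0,0.06],[0,0,0]],
    [[0,0,0],[0,0,0]],
    [[0,0,0],[0,0,0]]
  ]
}}

```text
clock: 14.8
position: [619.2, -77.6, 48.3]
ee_rot: [0.062, 0.998, -0.0, -0.0]
contact_force: [-1.0, 0.2, 2.0]
gripper_width: 11.0
grasp_force: 60.4
```

```bash
python3 - <<'E'
from h import *
s=arm.read_state(); print(s["contact_force"],s["wrist_torque"],s["position"])
a,b=get_image("scene")["img"],get_image("side")["img"]
f=lambda i,x,y:cv2.resize(i[y:y+105,x:x+140,::-1],(400,300),interpolation=cv2.INTER_CUBIC)
cv2.imwrite("pics/ins2.png",np.hstack([f(a,250,205),f(b,260,200)]))
E
```

```text
[-0.965432    0.24339358  1.99799528] [ 0.12620813  0.46396449 -0.01840103] [619.21233013 -77.55559429  48.32330549]
```

View pics/ins2.png

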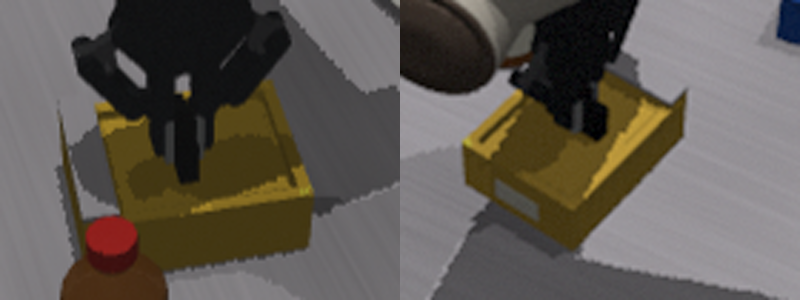

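Lid lies in the recess with light contact now. I'll press slightly, then release.

{"name": "drive_tool", "arguments": {
  "deltas": [
    [[0,0,0.05],[0,0,0]],
    [[0,0,0.05],[0,0,0]],
    [[0,0,0],[0,0,0]]
  ]
}}

```text
clock: 15.2
position: [619.3, -77.6, 48.3]
ee_rot: [0.062, 0.998, -0.0, 0.0]
contact_force: [-2.7, 0.7, 8.6]
gripper_width: 11.1
grasp_force: 61.3
```

{"name": "drive_tool", "arguments": {
  "deltas": [
    [[0,0,0],[0,0,0]],
    [[0,0,0],[0,0,0]],
    [[0,0,0],[0,0,0]],
    [[0,0,0],[0,0,0]],
    [[0,0,0],[0,0,0]]
  ],
  "claw": 3.6
}}

```text
clock: 15.7
position: [619.0, -77.6, 46.5]
ee_rot: [0.062, 0.998, -0.0, -0.001]
contact_force: [-0.1, -0.2, 0.6]
gripper_width: 35.7
grasp_force: 0.0
```

{"name": "drive_tool", "arguments": {
  "deltas": [
    [[0,0,-0.5],[0,0,0]],
    [[0,0,-1],[0,0,0]],
    [[0,0,-1.5],[0,0,0]],
    [[0,0,-2],[0,0,0]],
    [[0,0,-2],[0,0,0]],
    [[0,0,-2],[0,0,0]],
    [[0,0,-2],[0,0,0]],
    [[0,0,-2],[0,0,0]],
    [[0,0,-2],[0,0,0]],
    [[0,0,-1.5],[0,0,0]],
    [[0,0,-0.5],[0,0,0]],
    [[0,0,0],[0,0,0]]
  ]
}}

```text
clock: 16.9
position: [619.5, -77.5, 218.1]
ee_rot: [0.062, 0.998, 0.0, 0.001]
contact_force: [0.1, -0.2, -0.4]
gripper_width: 36.0
grasp_force: 0.0
```

```bash
python3 - <<'E'
from h import *
s=arm.read_state(); c=get_image("wrist"); print(s["position"],s["contact_force"])
t,yw=BOX["yellow"]; rl=RL(yw,0); P=t+[0,0,45]
b=rl.apply([(-71,-53,50),(71,-53,50),(71,53,50),(-71,53,50)])+t
print(wproj(c,s,b).round(0).tolist(), wproj(c,s,P))
k=c["img"][140:440,120:520,::-1]; x,y=np.int32(wproj(c,s,P)[0]); x=max(0,min(x-130,380)); y=max(0,min(y-98,285))
cv2.imwrite("pics/w3.png",cv2.resize(c["img"][y:y+195,x:x+260,::-1],(800,600),interpolation=cv2.INTER_CUBIC)); print(x,y)
E
```

```text
[619.48456237 -77.52358769 218.11112797] [ 0.1421498  -0.22527966 -0.44585621]
[[240.0, 270.0], [394.0, 270.0], [401.0, 154.0], [233.0, 154.0]] [[317.03244474 212.71919323]]
187 114
```

View pics/w3.png

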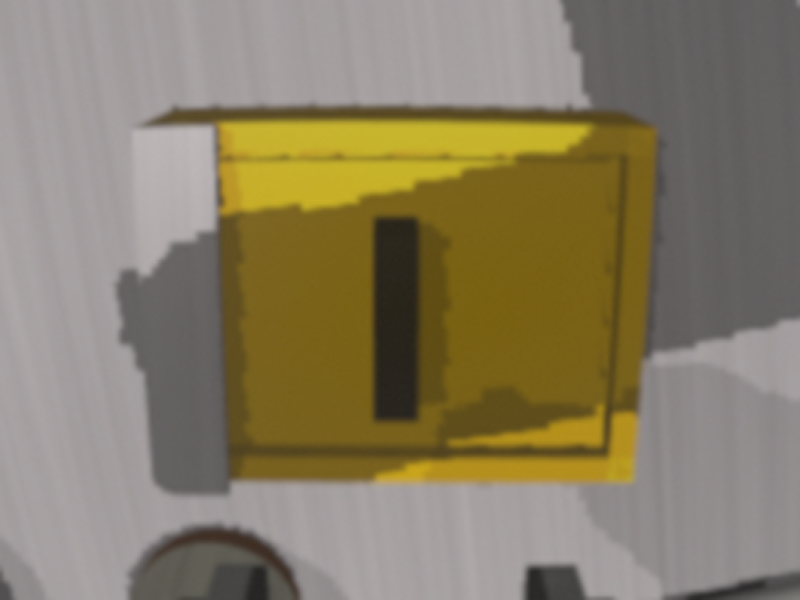

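The yellow lid lies flat in its recess, its edge under the catch, with the grip upright at (395,320) in the crop. Next I measure the blue box from above.

{"name": "drive_tool", "arguments": {
  "deltas": [
    [[0,-1.2,-0.3],[0,0,0]],
    [[0.1,-2.4,-0.5],[0,0,0]],
    [[0.1,-3.2,-0.6],[0,0,0]],
    [[0.1,-3.2,-0.6],[0,0,0]],
    [[0.1,-3.2,-0.6],[0,0,0]],
    [[0.1,-3.2,-0.6],[0,0,0]],
    [[0.1,-3.2,0],[0,0,0]],
    [[0,-3.2,0],[0,0,0]],
    [[0,-3.2,0],[0,0,0]],
    [[0,-1.8,0],[0,0,0]],
    [[0,-0.7,0],[0,0,0]],
    [[0,0,0],[0,0,0]]
  ]
}}

```text
clock: 18.15
position: [577.4, -360.2, 248.1]
ee_rot: [0.063, 0.998, 0.0, -0.001]
contact_force: [0.1, 0.2, 0.3]
gripper_width: 36.0
grasp_force: 0.0
```

```bash
python3 - <<'E'
from h import *
import pickle
s=arm.read_state(); c=get_image("wrist"); pickle.dump((s,c),open("w4.pkl","wb")); print(s["position"])
t,yw=BOX["blue"]; b=R.from_euler('Z',yw,degrees=True)
print(wproj(c,s,b.apply([(71,53,50),(71,-53,50),(-71,-53,60),(-71,53,60)])+t).round(0).tolist())
k=cv2.inRange(cv2.cvtColor(c["img"],cv2.COLOR_RGB2HSV),(100,110,30),(125,255,255)); cv2.imwrite("pics/k4.png",k)
k=cv2.morphologyEx(k,cv2.MORPH_OPEN,np.ones((3,3)))
cn,_=cv2.findContours(k,cv2.RETR_EXTERNAL,cv2.CHAIN_APPROX_NONE)
q=max(cn,key=cv2.contourArea)[:,0]; print(len(q),cv2.boundingRect(q))
w=np.array([b.inv().apply(woff(c,s,u,v,[0,0,50],[0,0,1])-t)[:2] for u,v in q])
w60=np.array([b.inv().apply(woff(c,s,u,v,[0,0,60],[0,0,1])-t)[:2] for u,v in q])
def edge(m,ax,w,l):
    p=w[m]; 
    if len(p)<5: print(l,'none',len(p)); return
    f=np.polyfit(p[:,1-ax],p[:,ax],1); print(l,len(p),'at0',f[1].round(2),'slope deg',np.degrees(np.arctan(f[0])).round(2),'sd',np.std(p[:,ax]-np.polyval(f,p[:,1-ax])).round(2))
edge((abs(w[:,1])<45)&(w[:,0]>60),0,w,'x=71'); edge((abs(w[:,0])<40)&(w[:,1]>40),1,w,'y=53'); edge((abs(w[:,0])<40)&(w[:,1]<-40),1,w,'y=-53'); edge((abs(w60[:,1])<40)&(w60[:,0]<-30)&(w60[:,0]>-60),0,w60,'x=-49 z60')
E
```

```text
[ 577.42324148 -360.19029036  248.08393066]
[[382.0, 48.0], [403.0, 160.0], [252.0, 192.0], [226.0, 79.0]]
589 (252, 50, 151, 135)
x=71 94 at0 69.39 slope deg -0.76 sd 0.28
y=53 88 at0 51.06 slope deg 0.64 sd 0.26
y=-53 84 at0 -52.98 slope deg 0.95 sd 0.32
x=-49 z60 180 at0 -40.54 slope deg -0.72 sd 5.63
```

```bash
python3 - <<'E'
from h import *
import pickle
s,c=pickle.load(open("w4.pkl","rb")); t,yw=BOX["blue"]; b=R.from_euler('Z',yw,degrees=True)
t2=t+b.apply([-1.1,-.96,0]); b2=R.from_euler('Z',95.28,degrees=True); print(t2)
k=cv2.inRange(cv2.cvtColor(c["img"],cv2.COLOR_RGB2HSV),(100,110,30),(125,255,255))
v,u=np.nonzero(k[40:200,200:420]); 
w=np.array([b2.inv().apply(woff(c,s,x+200,y+40,[0,0,60],[0,0,1])-t2)[:2] for x,y in zip(u,v)])
for y0 in range(-50,51,10):
    m=abs(w[:,1]-y0)<2; print(y0,np.sort(w[m,0])[:3].round(1),np.sort(w[m,0])[-2:].round(1))
s=arm.read_state(); rl=RL(102.5,35)
P=LID["blue"]+rl.apply([-2.1,-.1,0]); 
plan([540,110,260],tool(rl)); plan(P+rl.apply([0,0,120]),tool(rl),np.array([540,110,260]),tool(rl))
E
sed -i 's/blue=(np.array(\[495.2,-349.3,0\]),94.5)/blue=(np.array([496.2,-350.3,0]),95.28)/' h.py
```

```text
[ 496.24334565 -350.32128834    0.        ]
-50 [-46.7 -46.5 -45.8] [68.7 68.8]
-40 [-46.9 -46.7 -46.5] [68.8 69. ]
-30 [-46.1 -45.9 -45.7] [68.5 68.6]
-20 [-28.2 -28.  -27.8] [68.5 68.7]
-10 [-46.  -46.  -45.8] [68.6 68.8]
0 [-28.3 -28.  -27.8] [68.6 68.8]
10 [-46.2 -46.  -45.8] [68.6 68.8]
20 [-28.8 -28.6 -28.4] [68.6 68.9]
30 [-46.  -45.8 -45.5] [68.5 68.7]
40 [-46.7 -46.5 -46.3] [68.5 68.7]
50 [-47.1 -46.9 -46.4] [68.  68.2]
turn [-34.61   5.92 -19.05] shift(new axes) [-6.47 38.87 25.79] shift(old axes) [ 9.58 46.1  -1.13]
turn [0. 0. 0.] shift(new axes) [-1.37 -4.7  10.35] shift(old axes) [-1.37 -4.7  10.35]
```

{"name": "drive_tool", "arguments": {
  "deltas": [
    [[0.2,1.3,0],[0,0,0]],
    [[0.5,2.5,0],[0,0,0]],
    [[0.7,3.5,-0.1],[0,0,0]],
    [[0.7,3.5,-0.1],[0,0,0]],
    [[0.7,3.5,-0.1],[0,0,0]],
    [[0.7,3.5,-0.1],[0,0,0]],
    [[0.7,3.5,-0.1],[0,0,0]],
    [[0.7,3.5,-0.1],[0,0,0]],
    [[0.7,3.5,-0.1],[0,0,0]],
    [[0.7,3.5,-0.1],[0,0,0]],
    [[0.7,3.5,-0.1],[0,0,0]],
    [[0.7,3.5,-0.1],[0,0,0]]
  ],
  "claw": 6
}}

```text
clock: 19.4
position: [548.3, 38.2, 259.4]
ee_rot: [0.061, 0.998, 0.0, 0.0]
contact_force: [0.2, 0.1, 0.5]
gripper_width: 60.0
grasp_force: 0.0
```

{"name": "drive_tool", "arguments": {
  "deltas": [
    [[0.7,3.5,-0.1],[0,0,0]],
    [[0.7,2.3,0],[0,0,0]],
    [[0.5,1.0,0],[0,0,0]],
    [[0,0,0],[-2.2,0.4,-1.2]],
    [[0,0,0],[-4.4,0.75,-2.4]],
    [[0,0,0],[-5.2,0.9,-2.9]],
    [[0,0,0],[-5.2,0.9,-2.9]],
    [[0,0,0],[-5.2,0.9,-2.9]],
    [[0,0,0],[-5.2,0.9,-2.9]],
    [[0,0,0],[-4.8,0.8,-2.6]],
    [[0,0,0],[-2.4,0.4,-1.3]],
    [[0,0,0],[0,0,0]]
  ]
}}

```text
clock: 20.6
position: [538.9, 104.2, 259.1]
ee_rot: [-0.103, 0.948, 0.299, -0.033]
contact_force: [0.3, -0.6, -0.0]
gripper_width: 59.9
grasp_force: 0.0
```

```bash
python3 - <<'E'
from h import *
s=arm.read_state(); c=get_image("wrist"); rl=RL(102.5,35); print(s["joints"].round(2))
P=LID["blue"]+rl.apply([-2.1,-.1,0]); lidmeas(c,s,"blue",P,rl)
seq([(P+rl.apply([0,0,120]),tool(rl)),(P+rl.apply([0,0,4]),tool(rl))])
E
```

```text
[ 0.12  0.32  0.07 -0.61 -1.42 -1.35]
blue rect [-0.2  0.7] [ 81.3 118.7] 89.8 range [-59.7 -39.9] [59.1 41.6]
[-1.61, -4.24, 10.61] [-0.09, -0.04, -0.04]
[0.0, -0.0, 11.6] [0.0, 0.0, 0.0]
```

{"name": "drive_tool", "arguments": {
  "deltas": [
    [[-0.4,-1.0,1],[0,0,0]],
    [[-0.6,-1.7,2],[-0.1,0,0]],
    [[-0.5,-1.5,3],[0,0,0]],
    [[0,0,3],[0,0,0]],
    [[0,0,3],[0,0,0]],
    [[0,0,3],[0,0,0]],
    [[0,0,2.5],[0,0,0]],
    [[0,0,2],[0,0,0]],
    [[0,0,1.5],[0,0,0]],
    [[0,0,0.8],[0,0,0]],
    [[0,0,0.3],[0,0,0]],
    [[0,0,0],[0,0,0]]
  ]
}}

```text
clock: 21.85
position: [534.0, 198.4, 54.9]
ee_rot: [-0.105, 0.948, 0.299, -0.033]
contact_force: [1.4, -0.1, -0.3]
gripper_width: 59.8
grasp_force: 0.0
```

{"name": "drive_tool", "arguments": {
  "deltas": [
    [[0,0,0],[0,0,0]],
    [[0,0,0],[0,0,0]],
    [[0,0,0],[0,0,0]],
    [[0,0,0],[0,0,0]],
    [[0,0,0],[0,0,0]],
    [[0,0,0],[0,0,0]]
  ],
  "claw": 0
}}

```text
clock: 22.45
position: [534.2, 198.4, 55.7]
ee_rot: [-0.105, 0.948, 0.3, -0.032]
contact_force: [-1.0, -0.1, 5.7]
gripper_width: 11.2
grasp_force: 60.5
```

{"name": "drive_tool", "arguments": {
  "deltas": [
    [[0,0,-0.5],[0,0,0]],
    [[0,0,-1],[0,0,0]],
    [[0,0,-1.5],[0,0,0]],
    [[0,0,-2],[0,0,0]],
    [[0,0,-2],[0,0,0]],
    [[0,0,-2],[0,0,0]],
    [[0,0,-2],[0,0,0]],
    [[0,0,-2],[0,0,0]],
    [[0,0,-1.5],[0,0,0]],
    [[0,0,-1],[0,0,0]],
    [[0,0,-0.5],[0,0,0]],
    [[0,0,0],[0,0,0]]
  ]
}}

```text
clock: 23.65
position: [553.9, 108.3, 186.1]
ee_rot: [-0.104, 0.948, 0.299, -0.033]
contact_force: [-0.1, -0.0, -1.5]
gripper_width: 10.9
grasp_force: 59.7
```

```bash
python3 - <<'E'
from h import *
s=arm.read_state(); print(s["gripper_width"],s["contact_force"])
_,r=tcp("blue",0,0,22)
seq([([500,60,230],r),([500,-330,230],r)])
E
```

```text
10.87743436980805 [-0.06617904 -0.04719831 -1.53617801]
[6.31, -0.38, -5.64] [13.03, -3.44, 6.4]Traceback (most recent call last):
  File "<stdin>", line 4, in <module>
  File "h.py", line 47, in seq
    for p,r in poses: print((r0.inv().apply(p-p0)/10).round(2).tolist(),np.degrees((r0.inv()*r).as_rotvec()).round(2).tolist()); p0,r0=p,r
                                            ~^~~
TypeError: unsupported operand type(s) for -: 'list' and 'list'
```

{"name": "drive_tool", "arguments": {
  "deltas": [
    [[0.8,0,-0.7],[0,0,0]],
    [[1.6,-0.1,-1.4],[0,0,0]],
    [[1.9,-0.1,-1.7],[0,0,0]],
    [[1.4,-0.1,-1.3],[0,0,0]],
    [[0.6,-0.1,-0.5],[0,0,0]],
    [[0,0,0],[2.0,-0.5,1.0]],
    [[0,0,0],[3.6,-0.95,1.7]],
    [[0,0,0],[3.8,-1.0,1.9]],
    [[0,0,0],[2.6,-0.7,1.3]],
    [[0,0,0],[1.0,-0.3,0.5]],
    [[0,0,0],[0,0,0]]
  ]
}}

```text
clock: 24.75
position: [499.4, 60.8, 229.5]
ee_rot: [-0.046, 0.98, 0.191, -0.009]
contact_force: [-0.2, -0.7, -1.5]
gripper_width: 10.9
grasp_force: 59.6
```

```bash
python3 - <<'E'
from h import *
s=arm.read_state(); c=get_image("wrist"); rt=R.from_quat(s["ee_rot"]); print(s["position"])
k=cv2.inRange(cv2.cvtColor(c["img"],cv2.COLOR_RGB2HSV),(100,110,30),(125,255,255))
cn,_=cv2.findContours(k,cv2.RETR_EXTERNAL,cv2.CHAIN_APPROX_NONE); q=max(cn,key=cv2.contourArea)[:,0]; print(cv2.boundingRect(q))
n=rt.as_matrix()[:,2]
for h in (3.5,6):
    w=np.array([rt.inv().apply(woff(c,s,u,v,s["position"]+n*h,n)-s["position"])[:2] for u,v in q])
    m=w[:,0]>25; print(h,'front',np.percentile(w[abs(w[:,1])<50][:,0],97).round(1),'sides',np.percentile(w[m,1],[2,98]).round(1),w.max(0).round(1),w[m].min(0).round(1))
_,r=tcp("blue",0,0,22)
p,_=tcp("blue",-38,120,22,h=9); p2=p.copy(); p2[2]=s["position"][2]
seq([(p2,r),(p,r),tcp("blue",-38,46,22,h=9)])
E
```

```text
[499.44043123  60.80758456 229.49392707]
(176, 220, 279, 140)
3.5 front 42.2 sides [-61.4  58.4] [42.3 58.6] [ 25.4 -61.5]
6 front 41.4 sides [-62.4  59.5] [41.6 59.6] [ 25.4 -62.6]
[4.18, -36.55, -14.84] [0.08, -0.05, 0.06]
[-0.0, -2.95, 7.29] [0.0, 0.0, 0.0]
[-0.0, -2.77, 6.86] [0.0, 0.0, 0.0]
```

{"name": "drive_tool", "arguments": {
  "deltas": [
    [[0.1,-1.0,-0.4],[0,0,0]],
    [[0.3,-2.0,-0.8],[0,0,0]],
    [[0.4,-3.0,-1.2],[0,0,0]],
    [[0.4,-3.2,-1.3],[0,0,0]],
    [[0.4,-3.2,-1.3],[0,0,0]],
    [[0.4,-3.2,-1.3],[0,0,0]],
    [[0.4,-3.2,-1.3],[0,0,0]],
    [[0.4,-3.2,-1.3],[0,0,0]],
    [[0.4,-3.2,-1.3],[0,0,0]],
    [[0.4,-3.2,-1.3],[0,0,0]],
    [[0.3,-3.2,-1.3],[0,0,0]],
    [[0.2,-2.5,-1.0],[0,0,0]]
  ]
}}

```text
clock: 26.0
position: [492.3, -313.1, 228.5]
ee_rot: [-0.044, 0.981, 0.191, -0.009]
contact_force: [0.4, 0.9, -0.7]
gripper_width: 11.0
grasp_force: 59.6
```

{"name": "drive_tool", "arguments": {
  "deltas": [
    [[0,-1.6,-0.6],[0,0,0]],
    [[0,-0.7,0.4],[0,0,0]],
    [[0,-0.5,1.3],[0,0,0]],
    [[0,-0.7,1.6],[0,0,0]],
    [[0,-0.7,1.6],[0,0,0]],
    [[0,-0.5,1.2],[0,0,0]],
    [[0,-0.2,0.5],[0,0,0]],
    [[0,0,0],[0,0,0]],
    [[0,0,0],[0,0,0]]
  ]
}}

```text
clock: 26.9
position: [495.6, -332.6, 155.9]
ee_rot: [-0.046, 0.981, 0.191, -0.009]
contact_force: [-0.1, -0.4, -0.1]
gripper_width: 10.8
grasp_force: 59.7
```

```bash
python3 - <<'E'
from h import *
a=dict(h=9,dx=-.7,dy=.5); print(arm.read_state()["position"])
seq([tcp("blue",-38,120,22,**a),tcp("blue",-38,46,22,**a)])
E
```

```text
[ 495.62281117 -332.58560881  155.88970496]
[0.06, -0.44, 0.34] [-0.01, 0.02, 0.07]
[-0.0, -2.77, 6.86] [0.0, 0.0, 0.0]
```

Total needed: x 0.06, y -3.2, z 7.2.

{"name": "drive_tool", "arguments": {
  "deltas": [
    [[0.05,-0.5,1.0],[0,0,0.1]],
    [[0,-0.6,1.3],[0,0,0]],
    [[0,-0.6,1.4],[0,0,0]],
    [[0,-0.6,1.3],[0,0,0]],
    [[0,-0.5,1.0],[0,0,0]],
    [[0,-0.3,0.8],[0,0,0]],
    [[0,-0.1,0.4],[0,0,0]],
    [[0,0,0],[0,0,0]],
    [[0,0,0],[0,0,0]]
  ]
}}

```text
clock: 27.8
position: [495.3, -335.5, 77.0]
ee_rot: [-0.045, 0.981, 0.191, -0.009]
contact_force: [-0.0, -1.6, -1.0]
gripper_width: 10.8
grasp_force: 59.7
```

```bash
python3 - <<'E'
from h import *
a=dict(h=9,dx=-.7,dy=.5); s=arm.read_state(); print(s["position"],s["contact_force"])
seq([tcp("blue",-59,43,22,**a)])
E
```

```text
[ 495.29046305 -335.48673082   77.04945554] [-0.00989784 -1.5519993  -1.04047933]
[-0.01, -2.05, -0.51] [-0.01, 0.02, -0.05]
```

{"name": "drive_tool", "arguments": {
  "deltas": [
    [[0,-0.3,-0.1],[0,0,0]],
    [[0,-0.4,-0.1],[0,0,0]],
    [[0,-0.4,-0.1],[0,0,0]],
    [[0,-0.4,-0.1],[0,0,0]],
    [[0,-0.3,-0.1],[0,0,0]],
    [[0,-0.2,0],[0,0,0]],
    [[0,0,0],[0,0,0]],
    [[0,0,0],[0,0,0]]
  ]
}}

```text
clock: 28.6
position: [496.7, -355.5, 73.6]
ee_rot: [-0.044, 0.981, 0.191, -0.009]
contact_force: [-1.1, -0.9, -0.3]
gripper_width: 10.4
grasp_force: 59.7
```

```bash
python3 - <<'E'
from h import *
a=dict(h=9,dx=-.7,dy=.5); s=arm.read_state(); print(s["position"],s["contact_force"],s["wrist_torque"])
seq([tcp("blue",-59,43,22,**a),tcp("blue",-59.5,42.5,16,**a),tcp("blue",-60,41.5,8,**a),tcp("blue",-60,40.5,1,**a)])
E
```

```text
[ 496.73002534 -355.53254449   73.60004571] [-1.1067288  -0.92804983 -0.31834473] [-0.86097973 -0.0647219  -0.01827304]
[-0.05, -0.06, -0.08] [0.05, -0.03, -0.09]
[0.0, -0.0, 0.67] [6.0, 0.0, 0.0]
[0.0, -0.01, 0.94] [8.0, -0.0, -0.0]
[0.0, 0.05, 0.85] [7.0, -0.0, 0.0]
```

{"name": "drive_tool", "arguments": {
  "deltas": [
    [[-0.05,0,0.2],[3,0,-0.1]],
    [[0,0,0.3],[3,0,0]],
    [[0,0,0.35],[3,0,0]],
    [[0,0,0.3],[3,0,0]],
    [[0,0,0.25],[2,0,0]],
    [[0,0,0.3],[3,0,0]],
    [[0,0.05,0.3],[2,0,0]],
    [[0,0,0.2],[2,0,0]],
    [[0,0,0],[0,0,0]],
    [[0,0,0],[0,0,0]]
  ]
}}

```text
clock: 29.6
position: [497.0, -350.2, 52.6]
ee_rot: [-0.047, 0.999, 0.009, -0.0]
contact_force: [0.8, 0.8, -1.5]
gripper_width: 10.9
grasp_force: 59.6
```

```bash
python3 - <<'E'
from h import *
a=dict(h=9,dx=-.7,dy=.5); s=arm.read_state(); print(s["contact_force"],s["wrist_torque"])
seq([tcp("blue",-60,40,0,**a)])
E
```

```text
[ 0.79215613  0.75985924 -1.49098718] [-0.07855577 -0.03159666 -0.00603082]
[0.03, 0.06, 0.36] [1.07, -0.0, 0.05]
```

{"name": "drive_tool", "arguments": {
  "deltas": [
    [[0.03,0.05,0.1],[0.5,0,0]],
    [[0,0,0.1],[0.5,0,0]],
    [[0,0,0.1],[0,0,0]],
    [[0,0,0.05],[0,0,0]],
    [[0,0,0],[0,0,0]],
    [[0,0,0],[0,0,0]]
  ]
}}

```text
clock: 30.2
position: [496.5, -350.1, 48.9]
ee_rot: [-0.046, 0.999, 0.0, -0.0]
contact_force: [-0.3, 0.0, -0.3]
gripper_width: 11.4
grasp_force: 59.6
```

{"name": "drive_tool", "arguments": {
  "deltas": [
    [[0,0,0.05],[0,0,0]],
    [[0,0,0.05],[0,0,0]],
    [[0,0,0],[0,0,0]]
  ]
}}

```text
clock: 30.5
position: [496.5, -350.0, 47.8]
ee_rot: [-0.046, 0.999, 0.0, -0.0]
contact_force: [-0.4, 0.1, -0.6]
gripper_width: 11.2
grasp_force: 59.6
```

{"name": "drive_tool", "arguments": {
  "deltas": [
    [[0,0,0.05],[0,0,0]],
    [[0,0,0.05],[0,0,0]],
    [[0,0,0],[0,0,0]]
  ]
}}

```text
clock: 30.8
position: [496.6, -350.0, 47.6]
ee_rot: [-0.046, 0.999, 0.0, -0.0]
contact_force: [-1.8, 1.4, 4.8]
gripper_width: 11.2
grasp_force: 60.5
```

Contact at 47.6, as expected. Press slightly, release and retreat.

{"name": "drive_tool", "arguments": {
  "deltas": [
    [[0,0,0.05],[0,0,0]],
    [[0,0,0],[0,0,0]]
  ]
}}

```text
clock: 31.0
position: [496.6, -350.0, 47.6]
ee_rot: [-0.047, 0.999, 0.0, -0.0]
contact_force: [-2.3, 2.4, 8.4]
gripper_width: 11.0
grasp_force: 60.9
```

{"name": "drive_tool", "arguments": {
  "deltas": [
    [[0,0,0],[0,0,0]],
    [[0,0,0],[0,0,0]],
    [[0,0,0],[0,0,0]],
    [[0,0,0],[0,0,0]],
    [[0,0,0],[0,0,0]]
  ],
  "claw": 3.6
}}

```text
clock: 31.5
position: [496.4, -350.0, 46.2]
ee_rot: [-0.046, 0.999, 0.0, -0.0]
contact_force: [0.8, 0.0, -0.5]
gripper_width: 35.8
grasp_force: 0.0
```

{"name": "drive_tool", "arguments": {
  "deltas": [
    [[0,0,-0.5],[0,0,0]],
    [[0,0,-1],[0,0,0]],
    [[0,0,-1.5],[0,0,0]],
    [[0,0,-2],[0,0,0]],
    [[0,0,-2],[0,0,0]],
    [[0,0,-2],[0,0,0]],
    [[0,0,-2],[0,0,0]],
    [[0,0,-2],[0,0,0]],
    [[0,0,-2],[0,0,0]],
    [[0,0,-1.5],[0,0,0]],
    [[0,0,-0.5],[0,0,0]],
    [[0,0,0],[0,0,0]]
  ]
}}

```text
clock: 32.7
position: [496.8, -350.2, 217.7]
ee_rot: [-0.046, 0.999, -0.0, 0.001]
contact_force: [-0.5, 0.9, -0.8]
gripper_width: 35.7
grasp_force: 0.0
```

```bash
python3 - <<'E'
from h import *
s=arm.read_state(); c=get_image("wrist"); print(s["position"],s["contact_force"])
t,yw=BOX["blue"]; print(wproj(c,s,R.from_euler('Z',yw,degrees=True).apply([(71,-53,50),(71,53,50)])+t).round(0).tolist())
x,y=np.int32(wproj(c,s,t+[0,0,45])[0])-[130,120]; x=max(0,x);y=max(0,y); print(x,y)
a=get_image("scene")["img"]
f=lambda i,x,y,w:cv2.resize(i[y:y+w,x:x+w,::-1],(400,400),interpolation=cv2.INTER_CUBIC)
cv2.imwrite("pics/fin.png",np.hstack([f(c["img"],x+10,y,230),f(a,120,160,270)]))
E
```

```text
[ 496.78279914 -350.15217447  217.65743514] [-0.5003348   0.86865072 -0.75599885]
[[393.0, 270.0], [401.0, 154.0]]
186 92
```

View pics/fin.png

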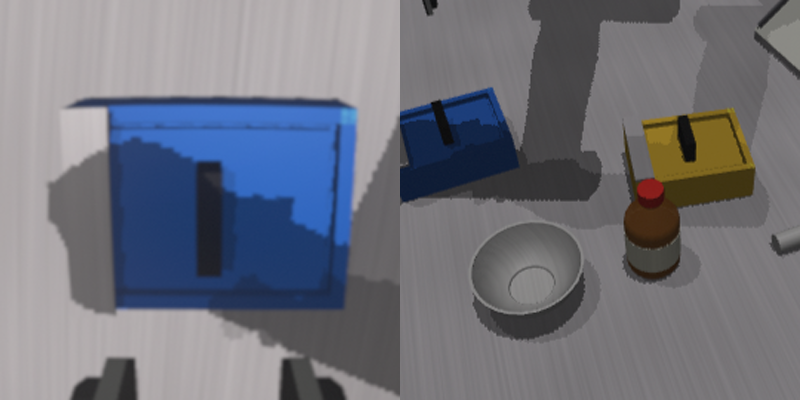

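Both lids lie flat in their recesses with an edge under the catch: blue grip at (208,218) in the left crop, yellow at (687,138) in the right. The bystanders are undisturbed, so I'm handing in.

```bash
python3 -c "
from bench import arm; print(arm.job_done())"
```

```text
the job is handed in; nothing more can be done
None
```

The job is handed in at about 33 s of the allowed 58 s: the final images show the yellow and blue lids hooked under their catches and flat in their own boxes, and the boxes, bottle and dish look undisturbed (green lid and torch never approached).

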